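Sweep the carrot rounds off the board into the roasting tray

TASK

Sweep the three thick carrot rounds off the chopping board into the shallow aluminium roasting tray that stands against one end of it, pushing them along the board with the fingers. Do not pinch or pick up any round, and leave the tray, the turquoise cup that stands on the board and everything else on the worktop where it is. Finish with all three rounds lying in the tray and the hand clear.

Things in the scene. Friction and masses are not known exactly. Their poses are not given: they have to be found in the camera images.
- board: wooden chopping board, 300 mm (its x) by 320 mm (its y), 45 mm thick, fixed flat on the worktop, so its top is 45 mm above the worktop; origin: centre of its underside on the worktop (z = 0)
- tray: shallow open aluminium roasting tray, 300 (its x) x 200 (its y) x 32 mm tall, walls and floor 3 mm, 450 g, loose on the worktop. A long side stands along the board's end at y = -160 or +160 mm of the board's frame (left or right differs from run to run), 5 mm gap, axes parallel to the board's; its rim is 13 mm below the board's top. Origin: centre of its underside
- round_large: large carrot round: a flat orange disc 36 mm across and 14 mm thick, about 14 g, lying flat on the board at the start (freshly cut: moist and slippery, friction about 0.35); origin: centre of its underside
- round_large_center (a point): centre of the large carrot round (7 mm above its underside)
- round_medium: medium carrot round: a flat orange disc 33 mm across and 14 mm thick, about 12 g, lying flat on the board at the start (freshly cut: moist and slippery, friction about 0.35); origin: centre of its underside
- round_medium_center (a point): centre of the medium carrot round (7 mm above its underside)
- round_small: small carrot round: a flat orange disc 30 mm across and 14 mm thick, about 10 g, lying flat on the board at the start (freshly cut: moist and slippery, friction about 0.35); origin: centre of its underside
- round_small_center (a point): centre of the small carrot round (7 mm above its underside)
- cup: small turquoise silicone cup, 56 mm across the rim, 50 mm tall, standing on the chopping board among the carrot rounds; light (60 g); origin: centre of its underside. Leave it alone
- pill_box: seven-compartment wooden pill box, 182 (its x) x 60 x 35 mm, on the worktop beyond the board's other end; origin: centre of its underside
- saucer: white porcelain saucer, 120 mm across, 18 mm tall, on the worktop at the right of the board; origin: centre of its underside
- knife: paring knife lying flat on the worktop beyond the board, about 220 mm long along its y (blade towards +y), 24 mm wide, 14 mm thick; origin: on the worktop near the junction of handle and blade
- mill: turned wooden pepper mill, 56 mm across, 140 mm tall, upright on the worktop at the left of the board; origin: centre of its underside
- jar: glass jar with a steel lid, 52 mm across, 95 mm tall, upright on the worktop beyond the board; origin: centre of its underside

How it is judged:
By the outcome, as a careful person would: the job done as asked, in the order asked, and still so for the second after the job is handed in, with the robot touching nothing.
It also fails if it takes over 51 s, if anything falls off the work surface, if the arm or the gripper's body presses on something with over 40 N, if the wrist force passes 120 N, or if a joint passes its speed limit or range.

ROBOT

A 7-joint arm with a two-finger parallel gripper is mounted at the origin on the work surface. World frame = base frame: x ahead of the robot, y to its left, z up, the work surface at z = 0. Lengths are in m, angles in rad, forces in N, time in s.
With the tool pointing down it reaches from about 0.425 to 0.925 m from the base axis. Payload 6.8 kg.
Tool frame: the origin (TCP) lies at the very end of the fingers, on their centre line; the grasp point (between the pads) lies bot.grip_depth behind it (bot.grip_depth is the distance from the TCP to the grasp point, in m); z points along the fingers, y is the line along which they close (so a half turn about z gives the same grasp; the last joint's range is limited). The gripper opens to 85 mm and grips with 20 to 120 N. Pads are 22 mm wide; open, the fingers measure 114 mm over their backs; the gripper's body (76 mm by 85 mm) begins 54 mm behind the grasp point. The pads swing forward as they close: fully open they stand 13 mm farther back than shut.
Start: joints at [-1.456, 0.477, 0.022, 1.555, -0.011, 1.109, -0.083], TCP at [0.149, 0.658, 0.231] pointing down, gripper open.
Joint ranges: [-2.96, 2.96], [-0.34, 2.1], [-1.41, 1.46], [0.24, 2.44], [-1.37, 4.51], [0.17, 1.92], [-2.96, 2.96]. Speed limits (rad/s): [2.39, 2.39, 3.14, 3.14, 3.14, 3.14, 3.14].

INTERFACE

Orientations are given as a unit quaternion [w, x, y, z].
In Python, from station import bot gives the robot as it stands.
- The arm moves only by the tool send_rows, never from a script. Its arguments are lists of equal length, an entry for each row: "slide": the shift along the tool's x, y, z in mm, a list of three; "roll": the turn about the tool's z in degrees; "claw": the opening, from 0 (shut) to 1 (fully open). A call has exactly 8 rows; each row is the pose to reach, as a shift and turn from the pose commanded when the call began, along the tool's axes at that moment; what a row does not reach only later rows make up. A row lasts 1/12 s, in which the tool goes at most 41.7 mm and 7.16 degrees, less where a joint would pass 70% of its speed; a pose out of reach is approached as far as the arm can. A call with a gripper value outside its range is refused whole. The fingers move at their own pace and stop on an object; "force" is the grip in N (left out, the last holds). Time passes only in rows, so rows that repeat a pose let the fingers close, or fill a call up. It gives the time, the measured TCP pose, the force, the opening and the grip force at its end, in the units of the state.
- bot.get_obs(): the state, without advancing time (a new reading comes with each control period).
- bot.read_camera(name): name is "scene" or "top" or "wrist"; returns the picture (400x640x3 uint8, red, green, blue); there is no depth.
- bot.camera_model(name): a dict with "camera_matrix" (3x3 intrinsics, pixels), "camera_from_world" (4x4, takes a point from world to camera coordinates). Camera axes: x right, y down, z forward; pixel columns grow to the right and rows downward; lengths in m; the calibration is good to about 2 mm. A picture is of the moment at which its call begins: read the wrist's pose just before it. camera_model takes no time and is no camera call; for the wrist camera it gives the pose at the moment of the call.
- bot.hand_in(): hands the job in; it is judged then, once.
The state is a dict: "t": time; "q": joint angles; "joint_vel": joint speeds; "joint_torque": joint torques, N m; "eef_pos": TCP position; "tool_rot": TCP orientation; "contact_force": force on the tool from outside, world axes, zero at the start; "torque": the same for the moment, N m; "gripper_width": opening from 0.0 (shut) to 1.0 (fully open); "grasp_force": force on a finger pad.
Only numpy, scipy, OpenCV 4.12 (cv2) and the standard library are available. Lean on these libraries where they do the work, as an engineer would, in place of code of your own. Each camera call takes 0.05 s, during which the arm holds its last target. There are 200 camera calls.

## Working session

There is one attempt and no reset: what is moved stays moved. The work goes in short steps, Python scripts to look and compute and a tool call to move; the robot and the scene stay as the last step left them, time stands still between calls to the robot, and variables do not carry over. Pictures are saved under pics/ and viewed, at most 14 in all, crops included, and the job is handed in when it is done.

Besides the shell and the picture viewer there is one more tool, called as name([rows], argument=value, ...), one row to a line, values as JSON. send_rows: Moves the arm, as the interface text tells. Its arguments: {"type":"object","properties":{"slide":{"type":"array","items":{"type":"array","items":{"type":"number"}}},"roll":{"type":"array","items":{"type":"number"}},"claw":{"type":"array","items":{"type":"number"}},"force":{"type":"number"}},"required":["slide","roll","claw"]}

```bash
mkdir -p pics; python3 - <<'E'
from station import bot
import cv2
for n in("top","scene"):
    cv2.imwrite(f"pics/{n}0.png",bot.read_camera(n)[:,:,::-1])
o=bot.get_obs();print(o["t"],o["eef_pos"],o["tool_rot"],o["gripper_width"],bot.grip_depth)
print(bot.camera_model("top"))
E
```

```text
0.1 [0.14902626 0.6577883  0.23042488] [-3.09401527e-05  1.11151269e-01  9.93803141e-01 -8.42957244e-04] 0.9972380262242162 0.0187
{'camera_matrix': array([[425.55833854,   0.        , 314.03641167],
       [  0.        , 425.55833854, 200.99352135],
       [  0.        ,   0.        ,   1.        ]]), 'camera_from_world': array([[ 0.02733589, -0.99956675,  0.01091138, -0.03025926],
       [-0.9833842 , -0.02884982, -0.17922949,  0.61356454],
       [ 0.17946663, -0.00583069, -0.98374678,  1.33376784],
       [ 0.        ,  0.        ,  0.        ,  1.        ]])}
```

View pics/top0.png

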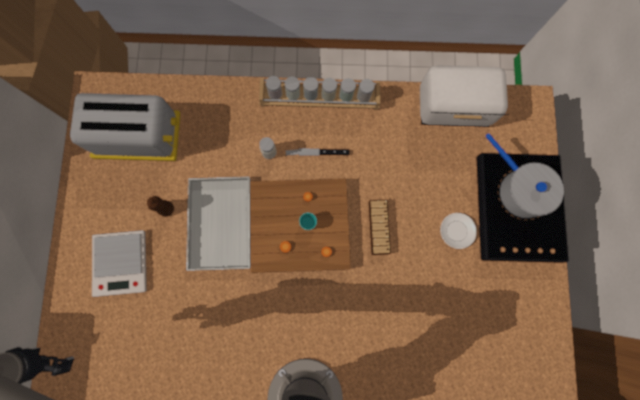

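View pics/scene0.png

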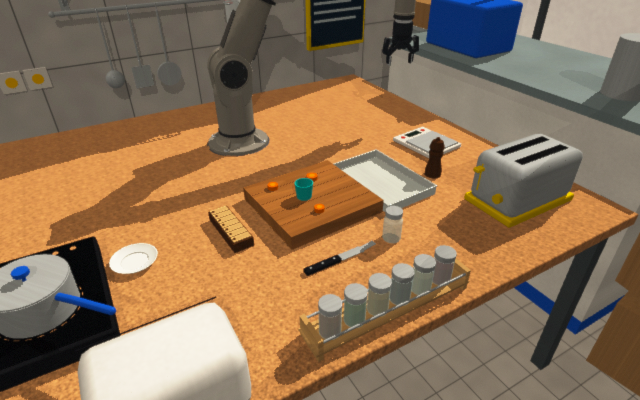

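The top view shows the tray to the left (+y) of the board. The rounds are near (308,196), (286,246) and (327,252), and the cup is near (308,221). I'll enlarge that area.

```bash
cat > h.py <<'E'
from station import bot
import numpy as np
def ray(n,uv,z,cm=None):
    m=cm or bot.camera_model(n);K=m["camera_matrix"];T=m["camera_from_world"]
    d=T[:3,:3].T@np.linalg.solve(K,[*uv,1]);c=-T[:3,:3].T@T[:3,3]
    return (c+d*(z-c[2])/d[2]).round(4)
E
python3 - <<'E'
import cv2,numpy as np
from h import *
im=cv2.imread("pics/top0.png")
cv2.imwrite("pics/crop0.png",cv2.resize(im[165:285,180:360],None,fx=4.4,fy=4.4,interpolation=cv2.INTER_CUBIC))
hsv=cv2.cvtColor(im,cv2.COLOR_BGR2HSV)
sub=hsv[165:285,240:360]
for nm,m,z in(("or",(sub[...,1]>225)&(sub[...,2]>140)&(sub[...,0]<16),.055),("cup",(sub[...,0]>75)&(sub[...,0]<100)&(sub[...,1]>120),.09)):
    n,l,s,c=cv2.connectedComponentsWithStats(m.astype(np.uint8))
    for i in range(1,n):
        if s[i,4]>15:print(nm,s[i],c[i]+[240,165],ray("top",c[i]+[240,165],z))
E
```

```text
cup [ 61  49  15  15 190] [307.91052632 220.77894737] [0.5439 0.0049 0.09  ]
```

View pics/crop0.png

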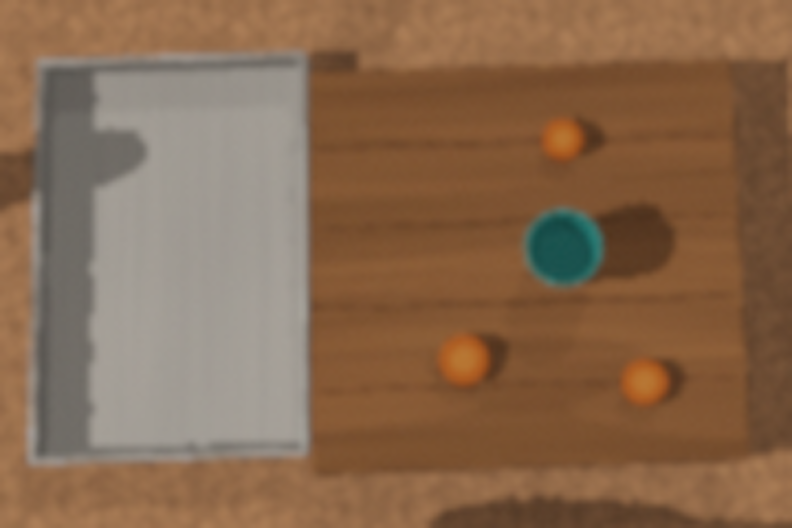

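The enlarged crop shows the rounds at (563,139), (465,359) and (645,381), and the cup rim at (565,247). The board corners are (308,70), (731,62), (750,448) and (315,472). The tray's outer corners are (40,62), (305,55), (308,457) and (30,462).

```bash
python3 - <<'E'
from h import *
def P(l,z):
    for u,v in l: print(ray("top",((u+.5)/4.4+180-.5,(v+.5)/4.4+165-.5),z))
    print()
P([(563,139),(465,359),(645,381)],.059);P([(565,247)],.095)
P([(308,70),(731,62),(750,448),(315,472)],.045);P([(40,62),(305,55),(308,457),(30,462)],.032)
o=bot.get_obs();print(o)
from scipy.spatial.transform import Rotation as R
w,x,y,z=o["tool_rot"];print(R.from_quat([x,y,z,w]).as_matrix().round(4))
E
```

```text
[0.6288 0.0087 0.059 ]
[0.4642 0.0749 0.059 ]
[ 0.452  -0.0561  0.059 ]

[0.5433 0.0045 0.095 ]

[0.6788 0.2023 0.045 ]
[ 0.6945 -0.1163  0.045 ]
[ 0.4065 -0.1341  0.045 ]
[0.3806 0.181  0.045 ]

[0.6819 0.4078 0.032 ]
[0.6934 0.2072 0.032 ]
[0.3914 0.1885 0.032 ]
[0.3822 0.3911 0.032 ]

{'t': 0.1, 'q': array([-1.45611903,  0.47772582,  0.02234221,  1.5563347 , -0.01149675,
        1.10934737, -0.08310769]), 'joint_vel': array([-8.65129994e-04, -1.39061501e-03, -9.92463920e-05, -3.35441015e-03,
        6.59641682e-04,  6.46474339e-04, -5.90035293e-04]), 'joint_torque': array([ 3.80010781e-03, -5.97765326e+01,  1.61348216e+00, -2.81952524e+01,
        1.28401074e-02,  5.04674914e-03, -2.93112755e-06]), 'eef_pos': array([0.14902626, 0.6577883 , 0.23042488]), 'tool_rot': array([-3.09401527e-05,  1.11151269e-01,  9.93803141e-01, -8.42957244e-04]), 'contact_force': array([-0.40525214, -0.26593213,  0.38385757]), 'torque': array([-0.04165456, -0.06900989, -0.02702137]), 'grasp_force': 0.0, 'gripper_width': 0.9972380262242162}
[[-9.753e-01  2.209e-01 -2.000e-04]
 [ 2.209e-01  9.753e-01 -1.700e-03]
 [-1.000e-04 -1.700e-03 -1.000e+00]]
```

```bash
cat >> h.py <<'E'
from scipy.spatial.transform import Rotation as R
D=np.array([-.061,.998,0])
def go(*pts):
    o=bot.get_obs();w,x,y,z=o["tool_rot"];M=R.from_quat([x,y,z,w]).as_matrix()
    d=M.T@D;print("t",o["t"],o["eef_pos"].round(4),"roll",np.degrees(np.arctan2(d[1],d[0])).round(1),"F",o["contact_force"].round(1),"w",round(o["gripper_width"],2),"q",o["q"].round(2))
    for p in pts: print((1000*M.T@(np.array(p)-o["eef_pos"])).round(0))
E
python3 -c "
from h import *
go((.631,-.045,.2))"
```

```text
t 0.1 [0.149  0.6578 0.2304] roll 73.7 F [-0.4 -0.3  0.4] w 1.0 q [-1.46  0.48  0.02  1.56 -0.01  1.11 -0.08]
[-625. -579.   31.]
```

send_rows([
  [-30,-28,0],
  [-60,-56,0],
  [-90,-83,0],
  [-120,-111,0],
  [-150,-139,0],
  [-180,-167,0],
  [-210,-195,0],
  [-240,-222,0],
], roll=[5,11,17,23,29,35,41,47], claw=[0.25,0.25,0.25,0.25,0.25,0.25,0.25,0.25])

```text
t: 0.77
eef_pos: [0.3347, 0.3866, 0.2311]
tool_rot: [-0.0, 0.5, 0.866, -0.0]
contact_force: [0.8, -0.0, 0.1]
gripper_width: 0.254
grasp_force: 0.0
```

```bash
python3 -c "
from h import *
go((.631,-.045,.15))"
```

```text
t 0.7667 [0.3347 0.3866 0.2311] roll 26.4 F [ 0.8 -0.   0.1] w 0.25 q [-1.22  0.21  0.27  1.96 -0.07  0.99 -0.39]
[-522.   41.   81.]
```

send_rows([
  [-38,3,0],
  [-76,6,0],
  [-114,9,5],
  [-152,12,10],
  [-190,15,15],
  [-228,18,20],
  [-266,21,25],
  [-304,24,30],
], roll=[4,8,12,16,20,23,26,26.4], claw=[0.25,0.25,0.25,0.25,0.25,0.25,0.25,0.25])

```text
t: 1.43
eef_pos: [0.5085, 0.1366, 0.201]
tool_rot: [-0.0, 0.684, 0.73, -0.0]
contact_force: [0.0, 0.3, -0.5]
gripper_width: 0.254
grasp_force: 0.0
```

```bash
python3 -c "
from h import *
go((.631,-.045,.12))"
```

```text
t 1.4333 [0.5085 0.1366 0.201 ] roll 0.2 F [ 0.   0.3 -0.5] w 0.25 q [-0.8   0.29  0.51  1.97 -0.17  0.93 -0.14]
[-189.  111.   81.]
```

send_rows([
  [-28,16,0],
  [-56,33,0],
  [-84,49,0],
  [-112,66,0],
  [-140,82,0],
  [-168,99,10],
  [-189,111,40],
  [-189,111,60],
], roll=[0,0,0,0,0,0,0,0], claw=[0.25,0.25,0.25,0.25,0.25,0.25,0.25,0.25])

```text
t: 2.1
eef_pos: [0.633, -0.0493, 0.1402]
tool_rot: [0.002, 0.685, 0.728, -0.001]
contact_force: [-0.3, -0.2, -0.1]
gripper_width: 0.252
grasp_force: 0.0
```

```bash
python3 -c "
from h import *
import cv2
go((.631,-.045,.048))
m=bot.camera_model('wrist')
im=bot.read_camera('wrist')[:,:,::-1];cv2.imwrite('pics/w1.png',im)
print(m)
for p in [(.629,.0087,.059),(.631,-.045,.045),(.464,.075,.059),(.543,.0045,.095)]:
  c=m['camera_from_world']@[*p,1];c=m['camera_matrix']@c[:3];print(c[:2]/c[2])"
```

```text
t 2.1 [ 0.633  -0.0493  0.1402] roll -0.0 F [-0.3 -0.2 -0.1] w 0.25 q [-0.39  0.55  0.51  1.77 -0.32  0.91  0.32]
[ 5. -2. 92.]
{'camera_matrix': array([[326.15123687,   0.        , 312.93150015],
       [  0.        , 326.15123687, 197.95594481],
       [  0.        ,   0.        ,   1.        ]]), 'camera_from_world': array([[ 9.98153278e-01,  6.07431130e-02,  5.55501805e-04,
        -6.28775802e-01],
       [ 5.73247919e-02, -9.44928862e-01,  3.22216254e-01,
        -9.66324727e-02],
       [ 2.00973280e-02, -3.21589366e-01, -9.46665927e-01,
         2.65445677e-01],
       [ 0.00000000e+00,  0.00000000e+00,  0.00000000e+00,
         1.00000000e+00]])}
[312.37242109 123.95918173]
[310.77950855 193.46938569]
[43.29493807 -6.12919037]
[160.4995446  128.93286058]
```

View pics/w1.png

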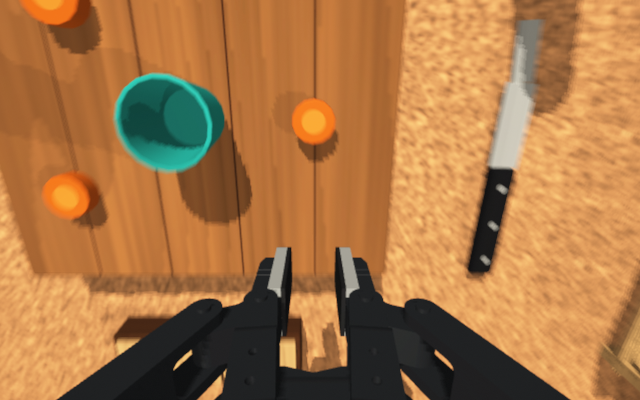

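The wrist view agrees with the estimates: the small round is at (314,121) and the cup at (163,122). The fingers are lined up behind the round, and the grain runs straight ahead. I'll descend and push.

send_rows([
  [0,0,30],
  [0,0,60],
  [0,0,85],
  [0,0,91],
  [8,0,91],
  [20,0,91],
  [35,0,91],
  [52,0,91],
], roll=[0,0,0,0,0,0,0,0], claw=[0.25,0.25,0.25,0.25,0.25,0.25,0.25,0.25])

```text
t: 2.82
eef_pos: [0.6291, 0.0109, 0.0524]
tool_rot: [0.001, 0.683, 0.73, 0.001]
contact_force: [0.8, -0.2, 0.1]
gripper_width: 0.247
grasp_force: 0.0
```

send_rows([
  [17,0,0],
  [34,0,0],
  [51,0,0],
  [68,0,0],
  [85,0,0],
  [102,0,0],
  [119,0,0],
  [136,0,0],
], roll=[0,0,0,0,0,0,0,0], claw=[0.25,0.25,0.25,0.25,0.25,0.25,0.25,0.25])

```text
t: 3.48
eef_pos: [0.6192, 0.1484, 0.0523]
tool_rot: [0.0, 0.682, 0.731, 0.002]
contact_force: [-1.0, 0.1, 0.8]
gripper_width: 0.251
grasp_force: 0.0
```

```bash
python3 -c "
from h import *
import cv2
go((.615,.26,.048))
im=bot.read_camera('wrist')[:,:,::-1];cv2.imwrite('pics/w2.png',im)"
```

```text
t 3.4833 [0.6192 0.1484 0.0523] roll 0.5 F [-1.   0.1  0.8] w 0.25 q [-0.65  0.67  0.45  1.81 -0.4   0.76  0.08]
[112.   4.   5.]
```

View pics/w2.png

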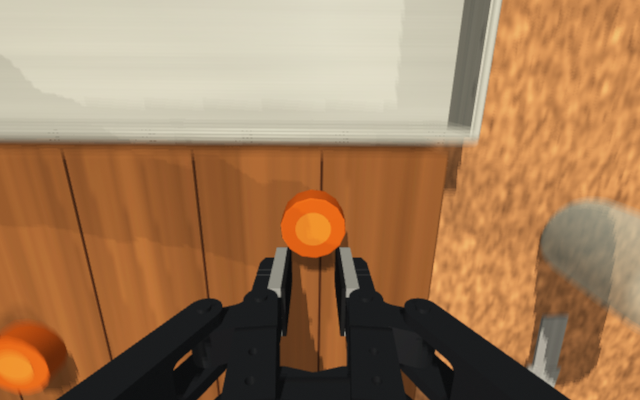

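The round at (313,225) is nestled against both fingertips, just before the board edge at row 145. I'll go on into the tray, then lift.

send_rows([
  [18,0,1],
  [38,0,2],
  [58,0,2],
  [78,0,2],
  [96,0,2],
  [105,0,0],
  [105,0,-20],
  [105,0,-50],
], roll=[0,0,0,0,0,0,0,0], claw=[0.25,0.25,0.25,0.25,0.25,0.25,0.25,0.25])

```text
t: 4.2
eef_pos: [0.6093, 0.2509, 0.0993]
tool_rot: [-0.001, 0.682, 0.731, -0.002]
contact_force: [0.8, -0.2, -0.2]
gripper_width: 0.25
grasp_force: 0.0
```

```bash
python3 -c "
from h import *
import cv2
go((.464,.024,.14))
im=bot.read_camera('wrist')[:,:,::-1];cv2.imwrite('pics/w3.png',im)"
```

```text
t 4.2 [0.6093 0.2509 0.0993] roll 0.5 F [ 0.8 -0.2 -0.2] w 0.25 q [-0.83  0.64  0.49  1.72 -0.38  0.88 -0.1 ]
[-216. -161.  -40.]
```

View pics/w3.png

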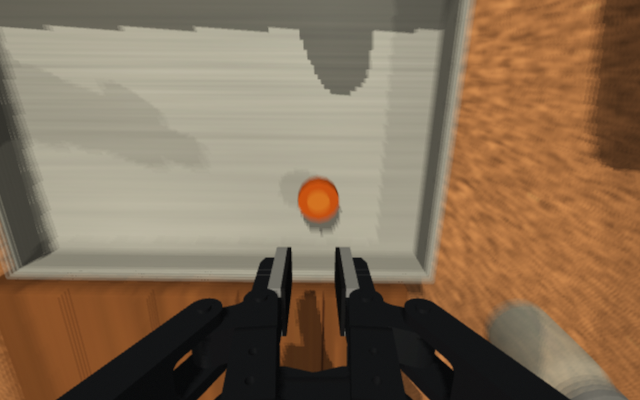

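The small round lies flat in the tray at (318,200). Next is the large round. I'll stay a few mm to the robot's side to keep clear of the cup.

send_rows([
  [-10,-8,-40],
  [-40,-31,-42],
  [-71,-54,-42],
  [-102,-77,-42],
  [-133,-100,-42],
  [-164,-123,-42],
  [-195,-146,-42],
  [-217,-163,-42],
], roll=[0,0,0,0,0,0,0.5,0.5], claw=[0.2,0.2,0.2,0.2,0.2,0.2,0.2,0.2])

```text
t: 4.92
eef_pos: [0.4617, 0.0194, 0.1431]
tool_rot: [-0.0, 0.687, 0.726, 0.001]
contact_force: [0.0, -0.6, 0.5]
gripper_width: 0.199
grasp_force: 0.0
```

```bash
python3 -c "
from h import *
import cv2
go((.462,.020,.05),(.4475,.26,.05))
im=bot.read_camera('wrist')[:,:,::-1];cv2.imwrite('pics/w4.png',im)"
```

```text
t 4.9167 [0.4617 0.0194 0.1431] roll -0.3 F [ 0.  -0.6  0.5] w 0.2 q [-0.7   0.28  0.61  2.17 -0.23  0.76  0.12]
[ 0.  0. 93.]
[241.  -1.  93.]
```

View pics/w4.png

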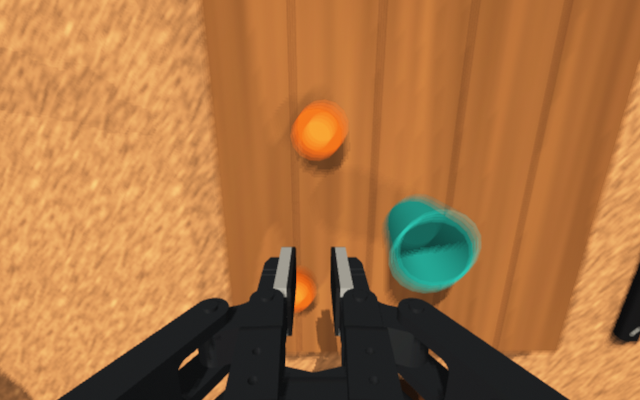

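The large round at (320,130) is ahead and near the midline, and the cup at (435,250) is clear to the right. I'll descend slightly forward and sweep.

send_rows([
  [5,-2,30],
  [9,-3,60],
  [9,-3,88],
  [9,-2,93],
  [16,-1,93],
  [28,0,93],
  [43,0,93],
  [60,0,93],
], roll=[0,0,0,0,0,0,0,0], claw=[0.2,0.2,0.2,0.2,0.2,0.2,0.2,0.2])

```text
t: 5.63
eef_pos: [0.4618, 0.0827, 0.0514]
tool_rot: [0.001, 0.687, 0.727, 0.002]
contact_force: [0.7, -0.1, -0.5]
gripper_width: 0.197
grasp_force: 0.0
```

send_rows([
  [17,0,0],
  [34,0,0],
  [51,0,0],
  [68,0,0],
  [86,0,0],
  [106,0,0],
  [126,0,0],
  [146,0,0],
], roll=[0,0,0,0,0,0,0,0], claw=[0.2,0.2,0.2,0.2,0.2,0.2,0.2,0.2])

```text
t: 6.3
eef_pos: [0.4528, 0.2301, 0.0517]
tool_rot: [0.0, 0.686, 0.727, 0.002]
contact_force: [-0.0, -0.9, 0.0]
gripper_width: 0.204
grasp_force: 0.0
```

send_rows([
  [18,0,0],
  [34,0,0],
  [45,0,0],
  [45,0,-10],
  [45,0,-35],
  [45,0,-60],
  [45,0,-90],
  [45,0,-90],
], roll=[0,0,0,0,0,0,0,0], claw=[0.2,0.2,0.2,0.2,0.2,0.2,0.2,0.2])

```text
t: 6.97
eef_pos: [0.4525, 0.2728, 0.1455]
tool_rot: [0.0, 0.687, 0.726, 0.004]
contact_force: [1.3, 0.4, 0.1]
gripper_width: 0.204
grasp_force: 0.0
```

```bash
python3 -c "
from h import *
import cv2
go((.454,-.105,.14))
im=bot.read_camera('wrist')[:,:,::-1];im2=bot.read_camera('top')[:,:,::-1]
a=cv2.resize(im,(480,300));b=cv2.resize(im2[165:285,180:360],(450,300),interpolation=cv2.INTER_CUBIC)
cv2.imwrite('pics/w5.png',cv2.vconcat([a[:,:450],b]))"
```

```text
t 6.9667 [0.4525 0.2728 0.1455] roll -0.3 F [1.3 0.4 0.1] w 0.2 q [-1.15  0.39  0.61  2.02 -0.31  0.81 -0.31]
[-377.  -20.    3.]
```

View pics/w5.png

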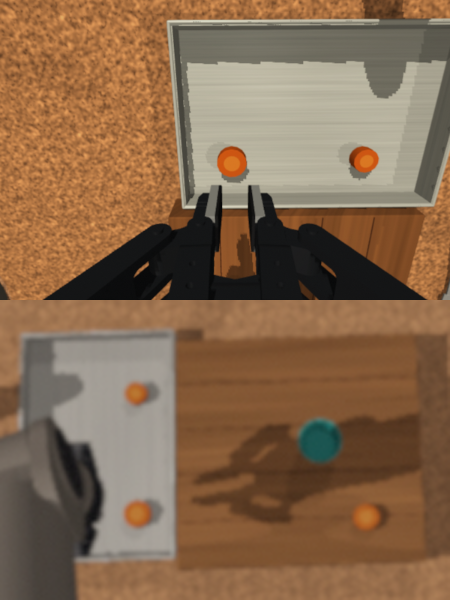

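Both pushed rounds lie flat in the tray, at (232,162) and (364,160) in the upper panel. The cup at (320,440) and the medium round at (366,516) in the lower panel have not moved. I'll bring the medium round past the cup, then curve towards +x so it lands between the other two.

send_rows([
  [-40,-2,-3],
  [-80,-4,-3],
  [-120,-6,-3],
  [-160,-8,-3],
  [-200,-10,-3],
  [-240,-12,-3],
  [-280,-14,-3],
  [-320,-17,-3],
], roll=[0,0,0,0,0,0,0,0], claw=[0.2,0.2,0.2,0.2,0.2,0.2,0.2,0.2])

```text
t: 7.73
eef_pos: [0.4495, -0.0501, 0.1421]
tool_rot: [-0.0, 0.686, 0.727, -0.0]
contact_force: [1.5, -0.4, 0.1]
gripper_width: 0.198
grasp_force: 0.0
```

send_rows([
  [-25,-1,0],
  [-45,-3,0],
  [-57,-4,0],
  [-57,-4,0],
  [-57,-4,10],
  [-57,-4,20],
  [-57,-4,20],
  [-57,-4,20],
], roll=[0,0,0,0,0,0,0,0], claw=[0.2,0.2,0.2,0.2,0.2,0.2,0.2,0.2])

```text
t: 8.4
eef_pos: [0.4491, -0.1039, 0.1212]
tool_rot: [-0.001, 0.686, 0.728, -0.001]
contact_force: [-0.4, 0.3, -0.3]
gripper_width: 0.205
grasp_force: 0.0
```

```bash
python3 -c "
from h import *
import cv2
go((.454,-.105,.05))
im=bot.read_camera('wrist')[:,:,::-1];cv2.imwrite('pics/w6.png',im)"
```

```text
t 8.4 [ 0.4491 -0.1039  0.1212] roll -0.1 F [-0.4  0.3 -0.3] w 0.2 q [-0.48  0.34  0.69  2.19 -0.33  0.72  0.49]
[-1.  5. 71.]
```

View pics/w6.png

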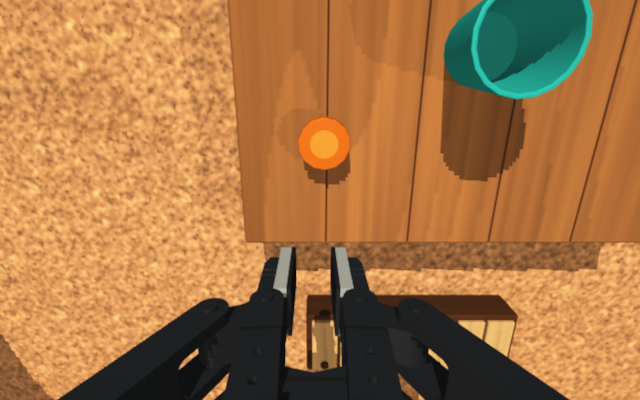

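The medium round at (324,143) is about 5 mm to the right of the midline. I'll correct that, descend, and push straight past the cup.

send_rows([
  [0,4,25],
  [0,5,50],
  [0,5,66],
  [0,5,71],
  [8,5,71],
  [20,5,71],
  [35,5,71],
  [52,5,71],
], roll=[0,0,0,0,0,0,0,0], claw=[0.2,0.2,0.2,0.2,0.2,0.2,0.2,0.2])

```text
t: 9.12
eef_pos: [0.4527, -0.0521, 0.0525]
tool_rot: [0.001, 0.687, 0.727, 0.001]
contact_force: [-0.5, 0.8, 0.2]
gripper_width: 0.194
grasp_force: 0.0
```

send_rows([
  [15,0,0],
  [30,0,0],
  [45,0,0],
  [60,0,0],
  [75,0,0],
  [88,0,0],
  [98,0,0],
  [104,0,0],
], roll=[0,0,0,0,0,0,0,0], claw=[0.2,0.2,0.2,0.2,0.2,0.2,0.2,0.2])

```text
t: 9.78
eef_pos: [0.4464, 0.0531, 0.0522]
tool_rot: [0.0, 0.685, 0.728, 0.001]
contact_force: [-0.6, 0.5, 0.1]
gripper_width: 0.199
grasp_force: 0.0
```

```bash
python3 -c "
from h import *
import cv2
go((.454,.05,.05))
im=bot.read_camera('wrist')[:,:,::-1];cv2.imwrite('pics/w7.png',im)"
```

```text
t 9.7833 [0.4464 0.0531 0.0522] roll -0.0 F [-0.6  0.5  0.1] w 0.2 q [-0.74  0.46  0.59  2.25 -0.49  0.55  0.29]
[-4.  7.  2.]
```

View pics/w7.png

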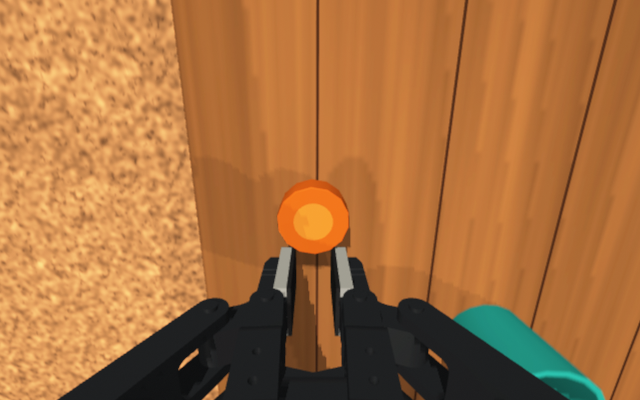

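The round is nestled at (313,222) and the cup is behind on the right. I'll curve now.

send_rows([
  [12,0.6,0],
  [24,2.3,0],
  [35.6,5,0],
  [47,9,0],
  [58,14,0],
  [71,21,0],
  [85,28,0],
  [100,36,0],
], roll=[5.4,10.8,16.2,21.6,27,27,27,27], claw=[0.2,0.2,0.2,0.2,0.2,0.2,0.2,0.2])

```text
t: 10.5
eef_pos: [0.4766, 0.1537, 0.0515]
tool_rot: [0.0, 0.836, 0.548, 0.0]
contact_force: [0.5, -0.1, 0.5]
gripper_width: 0.201
grasp_force: 0.0
```

```bash
python3 -c "
from h import *
import cv2
go((.454,.05,.05))
im=bot.read_camera('wrist')[:,:,::-1];cv2.imwrite('pics/w8.png',im)"
```

```text
t 10.5 [0.4766 0.1537 0.0515] roll -27.0 F [ 0.5 -0.1  0.5] w 0.2 q [-0.99  0.57  0.72  2.14 -0.62  0.65 -0.25]
[-104.   21.    2.]
```

View pics/w8.png

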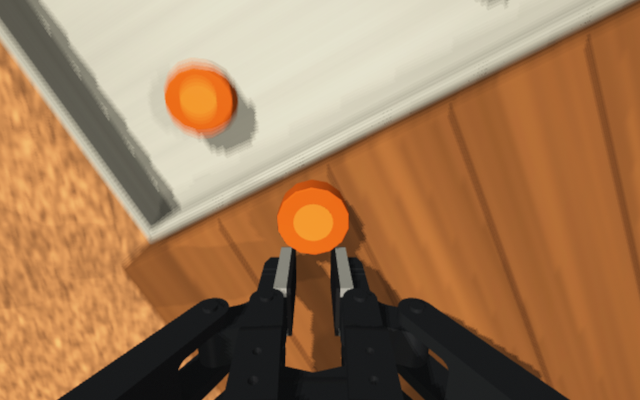

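The round is still nestled at (313,222), and the large one lies well left of the path at (200,98). This push sends it over the edge, then the hand lifts.

send_rows([
  [14,0,0],
  [32,0,1],
  [52,0,1],
  [72,0,1],
  [92,0,1],
  [108,0,0],
  [112,0,-5],
  [112,0,-35],
], roll=[0,0,0,0,0,0,0,0], claw=[0.2,0.2,0.2,0.2,0.2,0.2,0.2,0.2])

```text
t: 11.22
eef_pos: [0.5186, 0.2559, 0.0832]
tool_rot: [0.0, 0.836, 0.549, -0.003]
contact_force: [-0.6, 0.1, 0.0]
gripper_width: 0.198
grasp_force: 0.0
```

send_rows([
  [-20,0,-40],
  [-50,0,-70],
  [-80,0,-100],
  [-80,0,-120],
  [-80,0,-120],
  [-80,0,-120],
  [-80,0,-120],
  [-80,0,-120],
], roll=[0,0,0,0,0,0,0,0], claw=[0.2,0.2,0.2,0.2,0.2,0.2,0.2,0.2])

```text
t: 11.88
eef_pos: [0.4882, 0.1823, 0.2054]
tool_rot: [-0.0, 0.837, 0.547, -0.001]
contact_force: [0.1, 0.3, 0.2]
gripper_width: 0.203
grasp_force: 0.0
```

```bash
python3 -c "
from h import *
import cv2
go()
a=cv2.resize(bot.read_camera('wrist')[:,:,::-1],(480,300));b=cv2.resize(bot.read_camera('scene')[100:260,220:476,::-1],(480,300),interpolation=cv2.INTER_CUBIC)
cv2.imwrite('pics/w9.png',cv2.vconcat([a,b]))"
```

```text
t 11.8833 [0.4882 0.1823 0.2054] roll -27.1 F [0.1 0.3 0.2] w 0.2 q [-1.24  0.37  0.96  1.99 -0.37  0.97 -0.51]
```

View pics/w9.png

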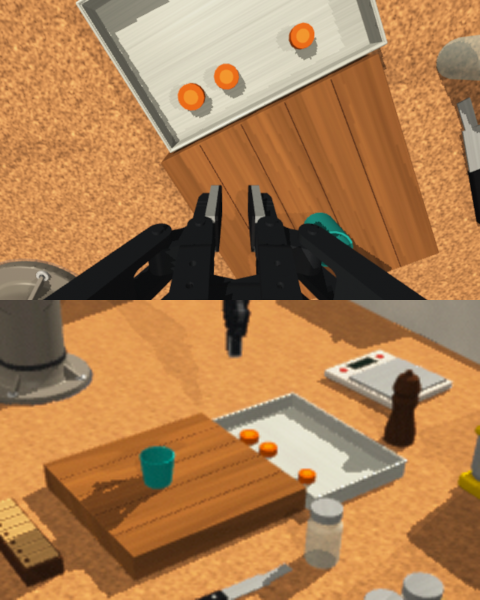

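All three rounds lie flat in the tray, at (191,97), (226,76) and (302,36) in the upper panel. The cup stands where it was and the hand is clear, so I'm handing in.

```bash
python3 -c "
from station import bot
print(bot.hand_in())"
```

```text
the job is handed in; nothing more can be done
None
```

All three carrot rounds were pushed along the board into the tray and lie flat there; in the last pictures the cup and tray had not visibly moved, the hand was clear, and I handed the job in at about 12 s.

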